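# Load a cleat under the spring flap of a drilling jig

### The arm

A 6-joint arm with a two-finger parallel gripper is mounted at the origin on the work surface. World frame = base frame: x ahead of the robot, y to its left, z up, the work surface at z = 0. Lengths are in m, angles in degrees, forces in N, time in s.
With the tool pointing down it reaches from about 0.4 to 0.825 m from the base axis. Payload 7 kg.
Tool frame: the origin (TCP) lies between the finger pads; the fingertips stand 17 mm ahead of it and the grasp point (between the pads) lies 2 mm behind it; x points along the fingers, y is the direction in which the jaws open and shut, and the axes are right-handed (so a half turn about x gives the same grasp; the last joint's range is limited). The gripper opens to 88 mm and grips with 3 to 60 N. Pads are 19 mm wide; open, the fingers measure 130 mm over their backs; the gripper's body (78 mm by 193 mm) begins 47 mm behind the grasp point.
Start: joints at [-56.774, 20.546, 0.682, 0, -70.136, -16.507], TCP at [0.194, -0.646, 0.244] pointing down, gripper open.
Joint ranges: [-176.03, 176.03], [-82.01, 121.73], [-58.28, 71.71], [-173.87, 95.51], [-174.79, -0.11], [-173.66, 173.66]. Speed limits (degrees/s): [136.94, 136.94, 172.46, 180, 180, 180].

### API

Orientations are given as [roll, pitch, yaw] about the fixed x, y, z axes, in that order (R = Rz(yaw) Ry(pitch) Rx(roll)).
In Python, from plant import r gives the robot as it stands.
- The arm moves only by the shell command python3 -m jog 'ROWS' [FORCE]. ROWS is a JSON object of lists of equal length, an entry for each row: "fingers": the opening, from 0 (shut) to 1 (fully open); "dp": the shift along the tool's x, y, z in mm, a list of three; "twist": the turn about the tool's x in degrees. In form: {"fingers": [fingers, ...], "dp": [[dx, dy, dz], ...], "twist": [twist, ...]}. A call has exactly 5 rows; each row is the pose to reach, as a shift and turn from the pose measured when the call began, along the tool's axes at that moment; what a row does not reach only later rows make up. A row lasts 1/10 s, in which the tool goes at most 50 mm and 8.59 degrees, less where a joint would pass 70% of its speed; a pose out of reach is approached as far as the arm can. A call with a gripper value outside its range is refused whole. The fingers move at their own pace and stop on an object; FORCE is the grip in N (left out, the last holds). Time passes only in rows, so rows that repeat a pose let the fingers close, or fill a call up. It gives the time, the measured TCP pose, the force and the opening at its end, in the units of the state.
- r.get_state(): the state, without advancing time (a new reading comes with each control period).
- r.capture(name): name is "scene" or "top" or "wrist"; returns a dict with "frame" (480x640x3 uint8, red, green, blue), "intrinsics" (3x3 intrinsics, pixels), "D" ([k1, k2, p1, p2, k3] as OpenCV has them; the pictures are not rectified), "pose" (4x4, takes a point from camera to world coordinates). Camera axes: x right, y down, z forward; pixel columns grow to the right and rows downward; lengths in m; the calibration is good to about 2 mm. A picture is of the moment at which its call begins. There is no depth.
- r.close_job(): hands the job in, once; it reports no verdict.
The state is a dict: "time_s": time; "joints": joint angles; "qd": joint speeds; "joint_torque": joint torques, N m; "tcp_pos": TCP position; "eef_rot": TCP orientation; "contact_force": force on the tool from outside, world axes, zero at the start; "moment": the same for the moment, N m; "gripper_width": finger opening in m.
Only numpy, scipy, OpenCV 4.12 (cv2) and the standard library are available. Lean on these libraries where they do the work, as an engineer would, in place of code of your own. Each camera call takes 0.05 s, during which the arm holds its last target. There are 200 camera calls.

### The job

On the small drilling jig, press its yellow bar down with one fingertip to hold the spring flap open and, keeping it held, push the dark wooden cleat along the channel with the other fingertip, under the flap, until its end is home against the steel stop. Then let the flap close onto the cleat and move clear of everything. The cleat is only pushed, never picked up; leave the spare cleat, the tools and everything else on the table where they are.

Things in the scene. Friction and masses are not known exactly. Their poses are not given: they have to be found in the camera images.
- jig: Fixed drilling jig: plywood bed 90 x 255 mm, 8 mm thick, on the table. Origin at table level, under the flap's hinge line and in line with the flap's middle. +y: the way the cleat is pushed; +x: from the channel towards the yellow bar; all jig x, y, z here are in this frame. Nothing of it stands higher than 75 mm, even with the flap open.
- home (a point): Where the cleat's origin lies when it is home: middle of the channel on the bed, jig x = -32, y = 0, z = 8 mm. The channel runs along y from -192 to +45 mm between low fences with inner faces at x = -54 and -10 mm. Outer fence 6 mm thick, top at z = 16 mm; inner 5 mm thick, top at z = 20 mm.
- stop (a point): Middle of the face of the steel stop that closes the channel's end, jig x = -32, y = +45 mm. The stop is 50 mm wide, 10 mm thick, its top at z = 34 mm.
- hinge (a point): Point on the flap's hinge line: jig x = 0, y = 0, z = 50 mm. The line is parallel to jig y: a steel rod 8 mm in diameter from y = -187 to +30 mm, between two dark posts (14 x 8 mm, top at z = 60 mm) at y = -191 and +34 mm.
- flap (a joint): Angle of the sprung flap, rad: 0 closed, grows as the yellow bar is pressed down, stop at 0.70. At 0.59 the flap is level, 8 mm above the cleat's top; above 0.49 the cleat passes freely under it. Let go, it shuts at once: onto the loaded cleat at about 0.43. Spring: about 3 N on the bar to start, 6 to 7 N at 0.6.
- flap_edge (a point): Middle of the flap's free edge. The flap is a red-painted plate with two brass drill bushings, 44 mm wide (jig y = -22 to +22 mm), 58 mm long, 4 mm thick, hanging from the hinge line to the -x side. Closed, it slopes down 0.59 rad across the channel, its free edge about 8 mm above the bed: the cleat butts against its side and cannot enter.
- press_bar (a point): On the axis of the yellow press bar (round, 16 mm thick, along jig y from -186 to +28 mm), at y = -80 mm. Rigid with the flap, 59 mm from the hinge line. Axis at flap angle 0: jig x = 59, z = 52 mm; at 0.49: x = 53, z = 24; at 0.6: x = 50, z = 18 (bar top 26, then 82 mm across from the channel's middle); at 0.70: x = 46, z = 13. A tip can slide along it at constant angle.
- cleat: The dark wooden cleat to load, loose on the bed in the channel short of the flap: 38 mm wide (x), 90 mm long (y), 32 mm high, about 60 to 120 g. Origin at the centre of its underside; y along the channel (within 0.03 rad at the start); rear end at y = -45, leading end at y = +45 mm. It starts 75 to 102 mm short of home.
- spare_cleat: Bystander: a second dark cleat like the first (38 x 90 x 32 mm), on the table beyond the jig's bar. Origin at centre of underside. Leave it.
- screw_jar: Bystander: amber jar with steel cap, 52 mm diameter, 65 mm high. Origin at centre of underside.
- screwdriver: Bystander: red-handled screwdriver, 200 mm long, lying along its x axis.
- tape: Bystander: yellow tape measure, 65 x 35 x 62 mm. Origin at centre of underside.
- mug: Bystander: blue mug, 80 mm diameter, 90 mm high. Origin at centre of underside.
- strap: Bystander: flat steel strap with holes, 35 x 200 x 6 mm. Origin at centre of underside.
There are look-alikes about, which are no part of the job. Leave any green or red look-alike of the cleat alone.

How it is judged (in metres and radians):
On the way, in this order (a step that is already met when the one before it is completed fails the run):
1. the flap is held open while the cleat is still outside it (value of joint flap above 0.47 rad and y of cleat in the frame of jig below -0.067 m), for 0.2 s.
2. the cleat is home against the stop with the flap still held open (value of joint flap above 0.46 rad and y of cleat in the frame of jig between -0.004 and 0.004 m and x of cleat in the frame of jig between -0.038 and -0.026 m and z of cleat in the frame of jig between 0.004 and 0.012 m), for 0.1 s.
At the end, for the whole second after the job is handed in: The cleat lies flat in the channel within 4 mm of the stop, in line with it and at rest, and the released flap rests on top of it (flap joint 0.38 to 0.46 rad) (y of cleat in the frame of jig between -0.004 and 0.004 m and x of cleat in the frame of jig between -0.038 and -0.026 m and z of cleat in the frame of jig between 0.004 and 0.012 m and value of joint flap between 0.38 and 0.46 rad and linear speed of cleat below 0.01 m/s and angle between the y axis of cleat and the y axis of jig, either way round below 0.12 rad); the robot touches nothing.
It fails at once if the cleat is lifted off the bed (more than 12 mm) (z of cleat in the frame of jig above 0.02 m).
It fails at once if the cleat is tipped (angle between cleat's own z axis and vertical above 0.3 rad).
It fails at once if the spare cleat, a tool or another thing on the table is disturbed (moved more than 20 mm) (distance of any of spare_cleat, screw_jar, screwdriver, tape, mug, strap from where it was at the start of the episode above 0.02 m).
It also fails if it takes over 35 s, if anything falls off the work surface, if the arm or the gripper's body presses on something with over 40 N, if the wrist force passes 120 N, or if a joint passes its speed limit or range.

## Working session

There is one attempt and no reset: what is moved stays moved. The work goes in short steps, Python scripts to look and compute and a shell command to move; the robot and the scene stay as the last step left them, time stands still between calls to the robot, and variables do not carry over. Pictures are saved under pics/ and viewed, on a budget of 10 in all, crops included, one or two more only if the job needs it, and the job is handed in when it is done.

```bash
mkdir -p pics; ls
python3 - <<'E'
from plant import r
import cv2,pickle
d={}
for n in("scene","top"):
    c=r.capture(n); d[n]=c; print(n,c["intrinsics"],c["D"],c["pose"])
    cv2.imwrite(f"pics/{n}0.png",c["frame"][:,:,::-1])
pickle.dump(d,open("cap0.pkl","wb"))
s=r.get_state(); print(s)
E
```

```text
pics
scene [[538.34958656   0.         315.50663054]
 [  0.         538.34958656 234.11166065]
 [  0.           0.           1.        ]] [-0.02143645  0.          0.          0.          0.        ] [[ 0.7209599   0.48008394 -0.49973615  1.30162974]
 [ 0.69289858 -0.5102474   0.50944985 -0.77568223]
 [-0.01041038 -0.71355939 -0.7005174   1.04958333]
 [ 0.          0.          0.          1.        ]]
top [[433.8438325    0.         322.10679838]
 [  0.         433.8438325  245.26919313]
 [  0.           0.           1.        ]] [-0.0232724  0.         0.         0.         0.       ] [[-0.01646463 -0.98608528  0.1654229   0.42290797]
 [-0.99986373  0.01643622 -0.00154071 -0.06455281]
 [-0.00119966 -0.16542573 -0.98622152  1.08234923]
 [ 0.          0.          0.          1.        ]]
{'time_s': 0.1, 'joints': array([-5.67736391e+01,  2.05858129e+01,  6.39219530e-01, -1.67206973e-02,
       -7.01353372e+01, -1.65095917e+01]), 'qd': array([-0.01928321, -0.13448606,  0.07274377,  0.01475963,  0.04742895,
       -0.04880616]), 'joint_torque': array([-2.25073003e-03, -5.84162021e+01,  2.93750185e+01,  7.01541245e+00,
        1.01557889e-02, -5.59176624e-05]), 'tcp_pos': array([ 0.19404297, -0.64608345,  0.24273818]), 'eef_rot': array([ 95.64995345,  89.91657463, 112.36102968]), 'contact_force': array([-0.13456902, -0.27476943, -0.06710311]), 'moment': array([-0.00800644, -0.00011397,  0.0144503 ]), 'gripper_width': 0.08784900177905582}
```

View pics/top0.png

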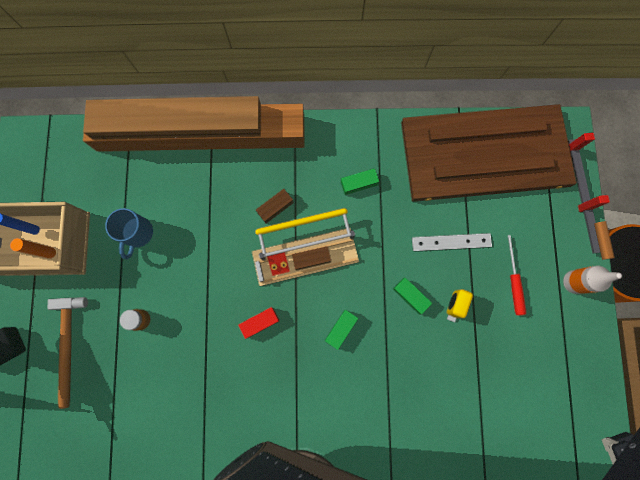

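View pics/scene0.png

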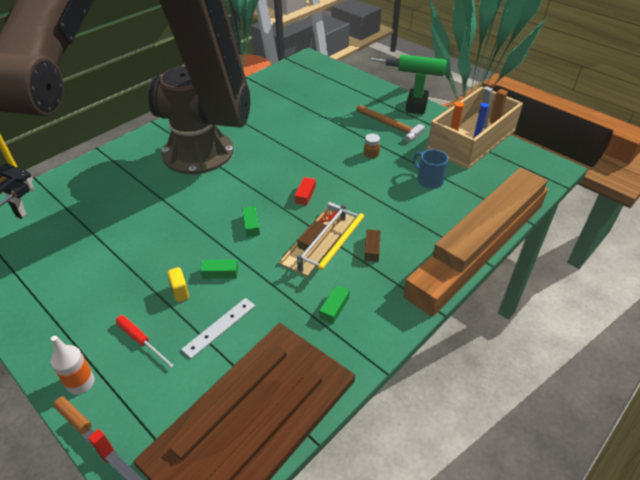

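Candidates in the top view: the dark block in the jig channel at (312,258) is the cleat. The dark block at (275,205) is the spare, with green ones at (360,180), (412,296), (343,330) and a red one at (259,323). I choose (312,258), the one in the channel. The jig's +y points image-left, where the flap and stop are.

```bash
cat > h.py <<'E'
import numpy as np,cv2
def ray(c,uv):
    n=cv2.undistortPoints(np.array(uv,float).reshape(-1,1,2),c["intrinsics"],np.array(c["D"])).reshape(-1,2)
    d=np.c_[n,np.ones(len(n))]@c["pose"][:3,:3].T
    return c["pose"][:3,3],d
def plane(c,uv,z):
    o,d=ray(c,uv); return o+d*((z-o[2])/d[:,2])[:,None]
def yellow(c,box):
    x0,y0,x1,y1=box
    h=cv2.cvtColor(c["frame"],cv2.COLOR_RGB2HSV); m=np.zeros(h.shape[:2],np.uint8)
    m[y0:y1,x0:x1]=cv2.inRange(h,(22,170,110),(34,255,255))[y0:y1,x0:x1]
    return m
def blobs(m): 
    n,l,s,ce=cv2.connectedComponentsWithStats(m); i=1+np.argmax(s[1:,4]); return (l==i).astype(np.uint8)
def ends(m):
    (c,(w,h),a)=cv2.minAreaRect(np.argwhere(m)[:,::-1].astype(np.float32)); b=cv2.boxPoints((c,(w,h),a))
    if np.linalg.norm(b[0]-b[1])<np.linalg.norm(b[1]-b[2]): e=(b[0]+b[1])/2,(b[2]+b[3])/2
    else: e=(b[1]+b[2])/2,(b[3]+b[0])/2
    return np.array(e),min(w,h)
E
python3 - <<'E'
from h import *; import pickle
d=pickle.load(open("cap0.pkl","rb"))
for n,b in(("top",(240,195,365,245)),("scene",(300,200,375,280))):
    m=blobs(yellow(d[n],b)); e,w=ends(m); print(n,m.sum(),e,w); P=plane(d[n],e,.054); print(P, np.linalg.norm(P[0]-P[1]))
c=d["top"]; h=cv2.cvtColor(c["frame"],cv2.COLOR_RGB2HSV)
# dark brown in the channel / spare
for b in((245,230,365,290),(245,180,300,225)):
    m=np.zeros(h.shape[:2],np.uint8); x0,y0,x1,y1=b
    m[y0:y1,x0:x1]=cv2.inRange(h,(4,90,30),(16,210,115))[y0:y1,x0:x1]
    m=blobs(m); e=cv2.minAreaRect(np.argwhere(m)[:,::-1].astype(np.float32)); print(e,m.sum()); print(plane(c,cv2.boxPoints(e),.040))
a=cv2.resize(d["top"]["frame"][180:300,235:375],None,fx=5,fy=5,interpolation=cv2.INTER_CUBIC)
cv2.imwrite("pics/crop1.png",a[:,:,::-1])
E
```

```text
top 560 [[346.2529  210.059  ]
 [255.68643 231.68681]] 6.416588306427002
[[ 0.68141051 -0.1264277   0.054     ]
 [ 0.63136963  0.09387202  0.054     ]] 0.225911606135628
scene 382 [[361.6098  214.48782]
 [319.2683  267.41464]] 5.934603214263916
[[ 0.63020714  0.09019476  0.054     ]
 [ 0.68000867 -0.13036234  0.054     ]] 0.2261097707686259
((311.1376037597656, 257.92974853515625), (15.965024948120117, 36.87696075439453), 77.00537872314453) 557
[[ 5.76762695e-01  8.79406358e-03  4.00000000e-02]
 [ 5.95716005e-01 -7.88189716e-02  4.00000000e-02]
 [ 5.57401534e-01 -8.68048467e-02  4.00000000e-02]
 [ 5.38673788e-01  3.12182025e-04  4.00000000e-02]]
((274.3799743652344, 205.33999633789062), (15.800003051757812, 35.40000534057617), 53.13010025024414) 509
[[0.68979986 0.09705527 0.04      ]
 [0.74305456 0.02692577 0.04      ]
 [0.71012508 0.00345744 0.04      ]
 [0.65741353 0.07341193 0.04      ]]
```

View pics/crop1.png

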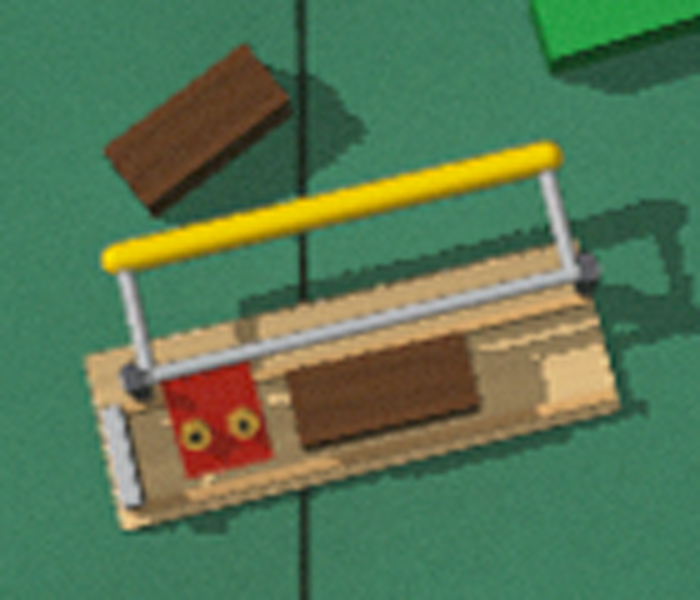

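The crop shows the brown cleat in the channel, short of the red flap, with its leading end at crop (290,375) and rear end at (478,410). The stop is at (122,455). The choice holds. The jig pose from the bar agrees across both views to about 4 mm.

```bash
cat > go.py <<'E'
# go.py jx jy tipz(mm, jig frame): remaining move in tool axes
import sys,json,numpy as np; from scipy.spatial.transform import Rotation as R; from plant import r
J=json.load(open("jig.json")); th=np.radians(J[2]); ex=np.array([np.cos(th),np.sin(th),0]); ey=np.array([-ex[1],ex[0],0]); O=np.array([J[0],J[1],0])
s=r.get_state(); Rt=R.from_euler("xyz",s["eef_rot"],degrees=True).as_matrix(); p=s["tcp_pos"]
q=p-O; print("t",s["time_s"],"jig tcp mm",np.round(1e3*np.array([q@ex,q@ey,q[2]]),1),"tip z",round(1e3*p[2]-17,1),"w",round(1e3*s["gripper_width"],1),"F",np.round(s["contact_force"],1),"joints",np.round(s["joints"],1))
y=Rt[:,1]; sg=1 if y@ex>0 else -1; t=np.cross(y,sg*ex)@Rt[:,0]; tw=np.degrees(np.arctan2(t,y@ex*sg))
print("tool x",np.round(Rt[:,0],3),"y",np.round(y,3),"twist",round(tw,2),"jaw y sign",sg,"jig x,y in tool",np.round(Rt.T@ex,3),np.round(Rt.T@ey,3))
if len(sys.argv)>3:
    a=[float(v)/1e3 for v in sys.argv[1:4]]; print("dp",np.round(1e3*Rt.T@(O+a[0]*ex+a[1]*ey+[0,0,a[2]+.017]-p),1))
E
echo '[0.5808,0.0459,12.78]'>jig.json; python3 go.py 12 -148 110
```

```text
t 0.1 jig tcp mm [-530.2 -589.3  242.7] tip z 225.7 w 87.8 F [-0.1 -0.3 -0.1] joints [-56.8  20.6   0.6  -0.  -70.1 -16.5]
tool x [-0.001  0.001 -1.   ] y [-0.288  0.958  0.001] twist -86.07 jaw y sign -1 jig x,y in tool [-0.    -0.069  0.998] [0.001 0.998 0.069]
dp [116.2 402.9 571.2]
```

```bash
python3 -m jog '{"fingers":[0.82,0.82,0.82,0.82,0.82],"dp":[[0,26,37],[0,52,74],[0,80,113],[0,108,153],[0,136,193]],"twist":[-8,-16,-24,-32,-40]}'; python3 go.py 12 -148 110
```

```text
time_s: 0.6
tcp_pos: [0.3404, -0.4586, 0.2426]
eef_rot: [59.3, 89.9, 116.3]
contact_force: [0.5, 0.8, 0.2]
gripper_width: 0.0717
t 0.6 jig tcp mm [-346.  -438.8  242.6] tip z 225.6 w 71.7 F [0.5 0.8 0.2] joints [-33.8  10.9 -12.7  -0.1 -66.5   0.9]
tool x [-0.001  0.002 -1.   ] y [-0.839  0.544  0.002] twist -45.76 jaw y sign -1 jig x,y in tool [-0.    -0.698  0.716] [0.002 0.716 0.698]
dp [116.  -41.6 459.3]
```

```bash
python3 -m jog '{"fingers":[0.82,0.82,0.82,0.82,0.82],"dp":[[0,-4,45],[0,-8,90],[0,-13,140],[0,-17,185],[0,-21,230]],"twist":[-8,-16,-25,-33,-41]}'; python3 go.py 12 -148 110
```

```text
time_s: 1.1
tcp_pos: [0.484, -0.2752, 0.2427]
eef_rot: [19.1, 89.9, 117.5]
contact_force: [0.8, -1.6, -0.5]
gripper_width: 0.0722
t 1.1 jig tcp mm [-165.4 -291.8  242.7] tip z 225.7 w 72.2 F [ 0.8 -1.6 -0.5] joints [ -9.5   9.5 -14.4  -0.1 -66.2  18. ]
tool x [-0.001  0.002 -1.   ] y [-0.989 -0.146  0.001] twist -4.4 jaw y sign -1 jig x,y in tool [-0.001 -0.997  0.077] [0.002 0.077 0.997]
dp [ 115.9 -166.   156.7]
```

```bash
python3 -m jog '{"fingers":[0.82,0.82,0.82,0.82,0.82],"dp":[[20,-33,31],[40,-66,62],[60,-100,94],[90,-133,125],[116,-166,157]],"twist":[-1,-2,-3,-4,-4.4]}'; python3 go.py 12 -148 110;  python3 - <<'E'
from plant import r; import cv2,pickle
d={}
for n in("wrist","scene"):
    c=d[n]=r.capture(n); cv2.imwrite(f"pics/{n}1.png",c["frame"][:,:,::-1])
print(d["wrist"]["pose"],d["wrist"]["intrinsics"][0],d["wrist"]["D"]); pickle.dump(d,open("cap1.pkl","wb"))
E
```

```text
time_s: 1.6
tcp_pos: [0.6212, -0.0999, 0.1299]
eef_rot: [23.8, 89.9, 126.6]
contact_force: [0.4, -0.8, 0.2]
gripper_width: 0.0718
t 1.6 jig tcp mm [   7.1 -151.1  129.9] tip z 112.9 w 71.8 F [ 0.4 -0.8  0.2] joints [  8.5  21.6 -13.6  -0.2 -54.9   4.4]
tool x [-0.001  0.002 -1.   ] y [-0.975 -0.222  0.001] twist 0.04 jaw y sign -1 jig x,y in tool [-0.001 -1.    -0.001] [ 0.002 -0.001  1.   ]
dp [ 2.9 -4.9  3.1]
[[-9.75216968e-01 -2.11466776e-01 -6.50666508e-02  6.39312052e-01]
 [-2.21249048e-01  9.33216786e-01  2.83117093e-01 -1.76218177e-01]
 [ 8.51431929e-04  2.90496528e-01 -9.56875667e-01  2.71214808e-01]
 [ 0.00000000e+00  0.00000000e+00  0.00000000e+00  1.00000000e+00]] [372.18982014   0.         318.94899515] [-0.02476091  0.          0.          0.          0.        ]
```

View pics/wrist1.png

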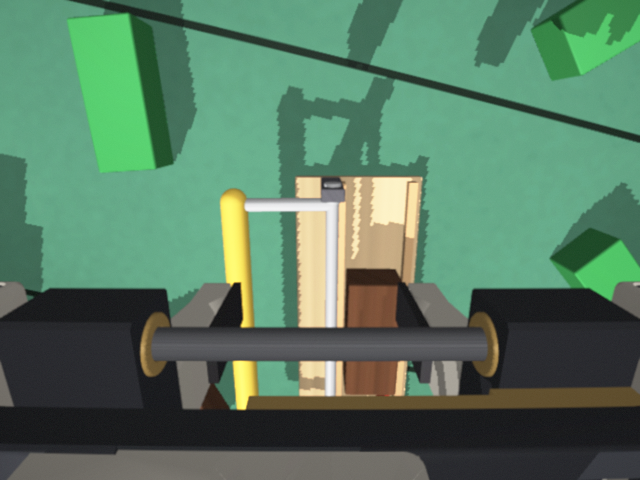

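```bash
cat > pj.py <<'E'
from h import *; import json
J=json.load(open("jig.json")); th=np.radians(J[2]); ex=np.array([np.cos(th),np.sin(th),0]); ey=np.array([-ex[1],ex[0],0]); O=np.array([J[0],J[1],0])
def tojig(P): P=P-O; return np.round(1e3*np.c_[P@ex,P@ey,P[:,2]],1)
def proj(c,jmm):
    j=np.array(jmm,float)/1e3; P=O+j[:,:1]*ex+j[:,1:2]*ey+j[:,2:]*[0,0,1]
    T=np.linalg.inv(c["pose"]); return np.round(cv2.projectPoints(P,cv2.Rodrigues(T[:3,:3])[0],T[:3,3],c["intrinsics"],np.array(c["D"]))[0].reshape(-1,2),1)
E
python3 - <<'E'
from pj import *; import pickle
c=pickle.load(open("cap1.pkl","rb"))["wrist"]
m=blobs(yellow(c,(200,170,275,280))); u=np.argwhere(m)[:,::-1]
for row in(215,240,265): 
    x=u[u[:,1]==row,0]; print("bar row",row,tojig(plane(c,[[x.min(),row],[x.max()+1,row]],.052)).mean(0))
print("bar top end",tojig(plane(c,[[233,u[:,1].min()]],.054)))
print("post top corners",tojig(plane(c,[[322,193],[344,193]],.060)),"rear edge bed",tojig(plane(c,[[296,177],[422,177]],.008)))
print("cleat rear top edge (row 282?)",tojig(plane(c,[[347,270],[396,270],[347,282],[396,282]],.040)))
f=c["frame"][255:300,370]; print(f[:, :].tolist()[::3])
tz=112.9
for s in(1,-1):
    print(s,proj(c,[[7.1+s*a,-151.1+b,z] for z in(tz,tz+19,tz+30) for a in(36,57) for b in(-9.5,9.5)]).tolist())
a=cv2.resize(c["frame"][170:420,160:480],(800,600)); cv2.imwrite("pics/w1c.png",a[:,:,::-1])
E
```

```text
bar row 215 [  52.75 -177.8    52.  ]
bar row 240 [  52.75 -162.     52.  ]
bar row 265 [  53.05 -145.5    52.  ]
bar top end [[  58.2 -193.3   54. ]]
post top corners [[   6.  -192.5   60. ]
 [  -6.6 -192.6   60. ]] rear edge bed [[  23.9 -194.8    8. ]
 [ -65.  -194.9    8. ]]
cleat rear top edge (row 282?) [[ -11.  -137.3   40. ]
 [ -43.7 -137.3   40. ]
 [ -11.2 -128.6   40. ]
 [ -44.2 -128.6   40. ]]
[[192, 165, 127], [192, 166, 128], [192, 165, 127], [191, 165, 128], [181, 156, 120], [49, 33, 22], [49, 32, 22], [50, 33, 24], [50, 33, 23], [50, 33, 25], [84, 56, 40], [124, 80, 57], [123, 79, 56], [123, 81, 57], [123, 81, 56]]
1 [[242.4, 281.7], [244.9, 318.5], [197.1, 281.6], [201.0, 318.4], [233.4, 300.2], [236.5, 340.4], [182.8, 300.1], [187.7, 340.3], [227.2, 313.0], [230.7, 355.6], [172.9, 312.9], [178.5, 355.4]]
-1 [[398.4, 281.6], [395.9, 318.4], [443.7, 281.6], [439.7, 318.3], [407.8, 300.1], [404.7, 340.4], [458.4, 300.0], [453.4, 340.1], [414.4, 312.9], [410.7, 355.5], [468.6, 312.7], [462.8, 355.2]]
```

View pics/w1c.png

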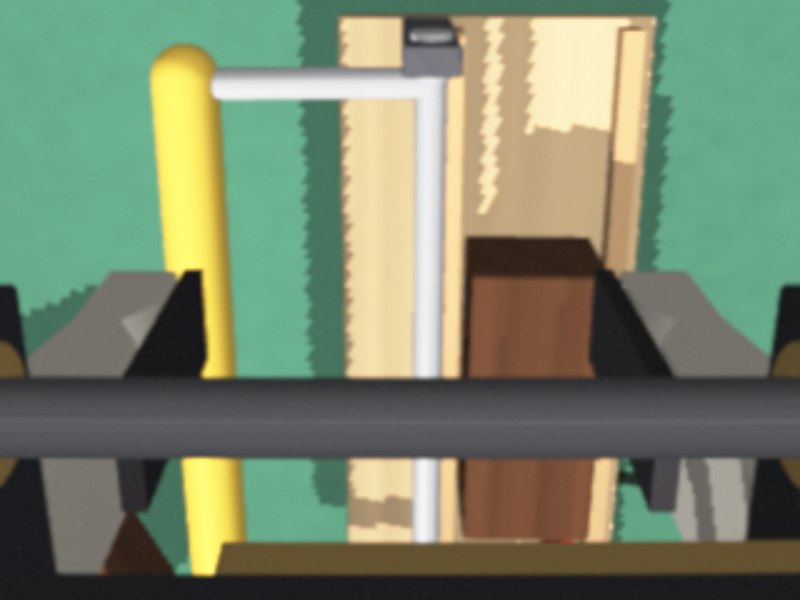

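Wrist view: the cleat's rear top edge is at about row 284, jig y ≈ -127. The bar centre is at column 234, x ≈ 58, and the fingertips are about 18 mm thick and span the bar and the channel as planned. The way down is clear.

```bash
python3 -m jog '{"fingers":[0.82,0.82,0.82,0.82,0.82],"dp":[[8,-3,3],[16,-3,3],[24,-3,3],[33,-3,3],[43,-3,3]],"twist":[0,0,0,0,0]}'; python3 go.py 10 -148 25
```

```text
time_s: 2.2
tcp_pos: [0.6229, -0.0948, 0.0833]
eef_rot: [58.5, 89.6, 161.5]
contact_force: [-0.7, 0.4, 0.9]
gripper_width: 0.0719
t 2.2 jig tcp mm [   9.9 -146.5   83.3] tip z 66.3 w 71.9 F [-0.7  0.4  0.9] joints [  9.   24.6 -15.9  -0.2 -49.8   4.1]
tool x [-0.006  0.002 -1.   ] y [-0.975 -0.224  0.005] twist 0.14 jaw y sign -1 jig x,y in tool [-0.005 -1.    -0.002] [ 0.003 -0.002  1.   ]
dp [41.3 -0.3 -1.6]
```

```bash
python3 -m jog '{"fingers":[0.82,0.82,0.82,0.82,0.82],"dp":[[10,0,-2],[20,0,-2],[30,0,-2],[41,0,-2],[41,0,-2]],"twist":[0,0,0,0,0]}'; python3 go.py 10 -148 25;  python3 - <<'E'
from plant import r; import cv2,pickle
d={}
for n in("wrist","scene","top"):
    c=d[n]=r.capture(n)
pickle.dump(d,open("cap2.pkl","wb"))
a=cv2.resize(d["scene"]["frame"][160:300,260:420],(686,600)); cv2.imwrite("pics/s2c.png",a[:,:,::-1])
E
```

```text
time_s: 2.7
tcp_pos: [0.6198, -0.0977, 0.0404]
eef_rot: [73.1, 89.3, 176.0]
contact_force: [-7.8, -1.7, 11.7]
gripper_width: 0.0717
t 2.7 jig tcp mm [   6.3 -148.7   40.4] tip z 23.4 w 71.7 F [-7.8 -1.7 11.7] joints [  8.7  27.5 -18.   -0.2 -45.2   4.3]
tool x [-0.012  0.001 -1.   ] y [-0.975 -0.223  0.012] twist 0.09 jaw y sign -1 jig x,y in tool [-0.012 -1.    -0.002] [ 0.004 -0.002  1.   ]
dp [-1.7 -3.7  0.7]
```

View pics/s2c.png

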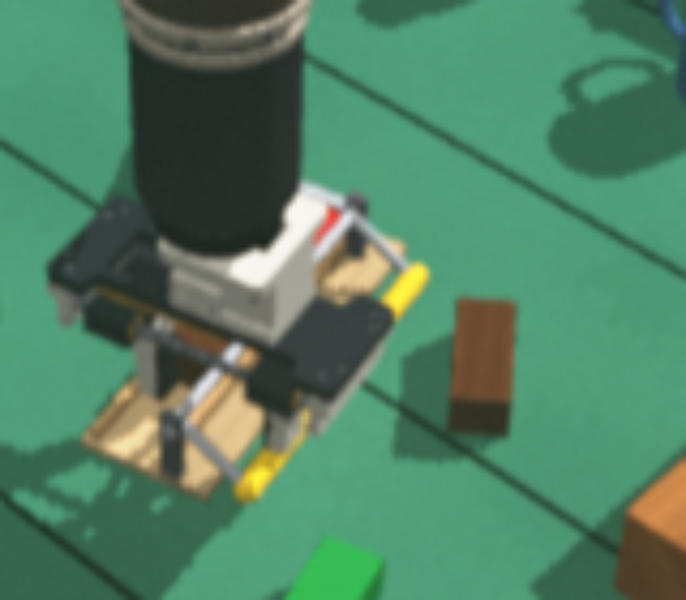

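```bash
python3 - <<'E'
from pj import *; import pickle
d=pickle.load(open("cap2.pkl","rb"))
for n,b in(("scene",(345,205,375,245)),("top",(240,195,285,260))):
    m=yellow(d[n],b); u=np.argwhere(m)[:,::-1]; print(n,len(u),u.min(0),u.max(0),u.mean(0))
    print(" pred bar end y=28 at 0,.49,.6,.7",proj(d[n],[[x,28,z] for x,z in((59,52),(53,24),(50,18),(46,13))]).tolist())
E
python3 -m jog '{"fingers":[0.82,0.82,0.82,0.82,0.82],"dp":[[-1,-2,0],[-1,-2,0],[-1,-2,6],[-1,-2,12],[-1,-2,20]],"twist":[0,0,0,0,0]}'; python3 go.py 10 -60 25
```

```text
scene 52 [350 222] [358 233] [354.15384615 227.26923077]
 pred bar end y=28 at 0,.49,.6,.7 [[361.2, 216.1], [358.8, 222.8], [357.7, 223.9], [356.4, 224.8]]
top 143 [259 229] [284 240] [272.9020979  235.18181818]
 pred bar end y=28 at 0,.49,.6,.7 [[259.0, 231.5], [261.1, 236.0], [261.7, 237.6], [262.3, 239.5]]
time_s: 3.35
tcp_pos: [0.6191, -0.0785, 0.0432]
eef_rot: [76.3, 89.5, 179.1]
contact_force: [1.3, -4.2, 4.5]
gripper_width: 0.0716
t 3.35 jig tcp mm [   9.9 -129.8   43.2] tip z 26.2 w 71.6 F [ 1.3 -4.2  4.5] joints [ 10.6  26.9 -18.6  -0.1 -45.    2.4]
tool x [-0.009  0.    -1.   ] y [-0.975 -0.223  0.008] twist 0.09 jaw y sign -1 jig x,y in tool [-0.008 -1.    -0.002] [ 0.002 -0.002  1.   ]
dp [ 1.3 -0.3 69.8]
```

```bash
python3 -m jog '{"fingers":[0.82,0.82,0.82,0.82,0.82],"dp":[[1,0,10],[1,0,20],[1,0,30],[1,0,40],[1,0,48]],"twist":[0,0,0,0,0]}'; python3 go.py 10 -54.5 25
```

```text
time_s: 3.85
tcp_pos: [0.6095, -0.0319, 0.0428]
eef_rot: [81.6, 89.6, -175.5]
contact_force: [1.0, -4.7, 5.4]
gripper_width: 0.0725
t 3.85 jig tcp mm [ 10.8 -82.2  42.8] tip z 25.8 w 72.5 F [ 1.  -4.7  5.4] joints [ 15.3  25.9 -20.6  -0.1 -43.9  -2.3]
tool x [-0.006 -0.    -1.   ] y [-0.975 -0.223  0.006] twist 0.11 jaw y sign -1 jig x,y in tool [-0.006 -1.    -0.002] [ 0.001 -0.002  1.   ]
dp [ 0.8  0.7 27.7]
```

```bash
python3 -m jog '{"fingers":[0.82,0.82,0.82,0.82,0.82],"dp":[[1,1,6],[1,1,11],[1,1,16],[1,1,20],[1,1,22]],"twist":[0,0,0,0,0]}'; python3 go.py 10 -54.5 25;  python3 - <<'E'
from plant import r; import cv2,pickle
c=r.capture("wrist"); a=cv2.resize(c["frame"][170:470,140:500],(720,600)); cv2.imwrite("pics/w3.png",a[:,:,::-1])
E
```

```text
time_s: 4.35
tcp_pos: [0.6047, -0.011, 0.0423]
eef_rot: [92.0, 89.8, -165.1]
contact_force: [1.1, -5.0, 6.2]
gripper_width: 0.0719
t 4.35 jig tcp mm [ 10.8 -60.8  42.3] tip z 25.3 w 71.9 F [ 1.1 -5.   6.2] joints [ 17.4  25.5 -21.5  -0.  -43.3  -4.5]
tool x [-0.004 -0.001 -1.   ] y [-0.975 -0.223  0.004] twist 0.13 jaw y sign -1 jig x,y in tool [-0.004 -1.    -0.002] [-0.    -0.002  1.   ]
dp [0.3 0.7 6.3]
```

View pics/w3.png

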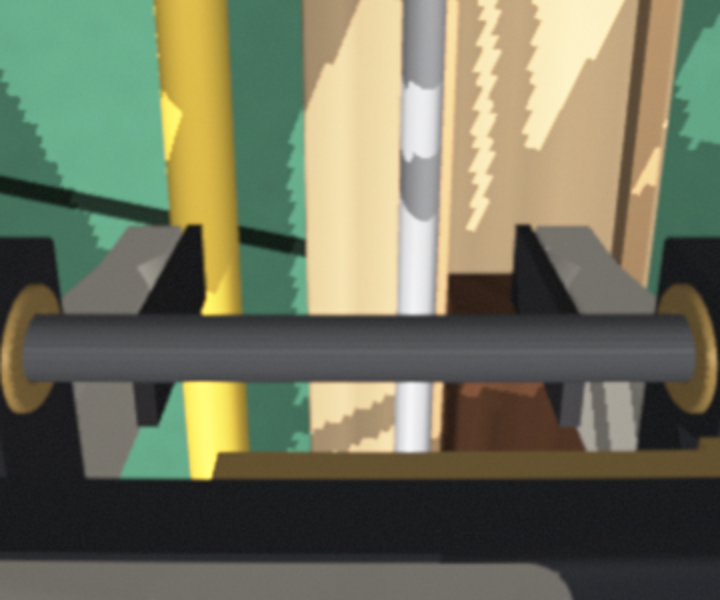

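The wrist view shows the finger directly behind the cleat's rear face and the bar still down. I creep forward until the stop shows in the force.

```bash
python3 -m jog '{"fingers":[0.82,0.82,0.82,0.82,0.82],"dp":[[0,1,1],[0,1,2],[0,1,3],[0,1,4],[0,1,4]],"twist":[0,0,0,0,0]}'; python3 go.py 10 -54.5 25
```

```text
time_s: 4.9
tcp_pos: [0.6034, -0.0074, 0.0427]
eef_rot: [100.9, 89.8, -156.1]
contact_force: [1.4, -3.9, 6.1]
gripper_width: 0.0718
t 4.9 jig tcp mm [ 10.3 -57.   42.7] tip z 25.7 w 71.8 F [ 1.4 -3.9  6.1] joints [ 17.8  25.3 -21.7   0.  -43.2  -4.9]
tool x [-0.003 -0.001 -1.   ] y [-0.975 -0.224  0.003] twist 0.14 jaw y sign -1 jig x,y in tool [-0.003 -1.    -0.003] [-0.001 -0.003  1.   ]
dp [0.7 0.3 2.5]
```

```bash
python3 -m jog '{"fingers":[0.82,0.82,0.82,0.82,0.82],"dp":[[0,0,0.5],[0,0,1],[0,0,1.5],[0,0,2],[0,0,2]],"twist":[0,0,0,0,0]}'; python3 go.py 10 -54.5 25
```

```text
time_s: 5.4
tcp_pos: [0.6035, -0.0065, 0.043]
eef_rot: [127.3, 89.8, -129.7]
contact_force: [2.4, -9.2, 5.6]
gripper_width: 0.0722
t 5.4 jig tcp mm [ 10.6 -56.2  43. ] tip z 26.0 w 72.2 F [ 2.4 -9.2  5.6] joints [ 18.   25.3 -21.8   0.2 -43.1  -5.1]
tool x [-0.002 -0.003 -1.   ] y [-0.975 -0.224  0.003] twist 0.18 jaw y sign -1 jig x,y in tool [-0.003 -1.    -0.003] [-0.002 -0.003  1.   ]
dp [1.  0.6 1.7]
```

```bash
python3 -m jog '{"fingers":[0.82,0.82,0.82,0.82,0.82],"dp":[[0.5,0,1],[0.5,0,2],[0.5,0,2.5],[0.5,0,3],[0.5,0,3]],"twist":[0,0,0,0,0]}'; python3 go.py 10 -54.5 25
python3 - <<'E'
from plant import r; import cv2,pickle
d={n:r.capture(n) for n in("top","scene")}; pickle.dump(d,open("cap3.pkl","wb"))
a=cv2.resize(d["scene"]["frame"][170:290,270:400],(650,600)); b=cv2.resize(d["top"]["frame"][210:300,235:375],(0,0),fx=4,fy=4)
cv2.imwrite("pics/s4.png",a[:,:,::-1])
E
```

```text
time_s: 5.9
tcp_pos: [0.6038, -0.0061, 0.0433]
eef_rot: [155.6, 89.7, -101.4]
contact_force: [4.4, -16.3, 7.4]
gripper_width: 0.0721
t 5.9 jig tcp mm [ 10.9 -55.8  43.3] tip z 26.3 w 72.1 F [  4.4 -16.3   7.4] joints [ 18.1  25.2 -21.9   0.4 -43.1  -5.4]
tool x [-0.001 -0.006 -1.   ] y [-0.974 -0.225  0.002] twist 0.25 jaw y sign -1 jig x,y in tool [-0.002 -1.    -0.004] [-0.005 -0.004  1.   ]
dp [1.3 0.9 1.3]
```

View pics/s4.png

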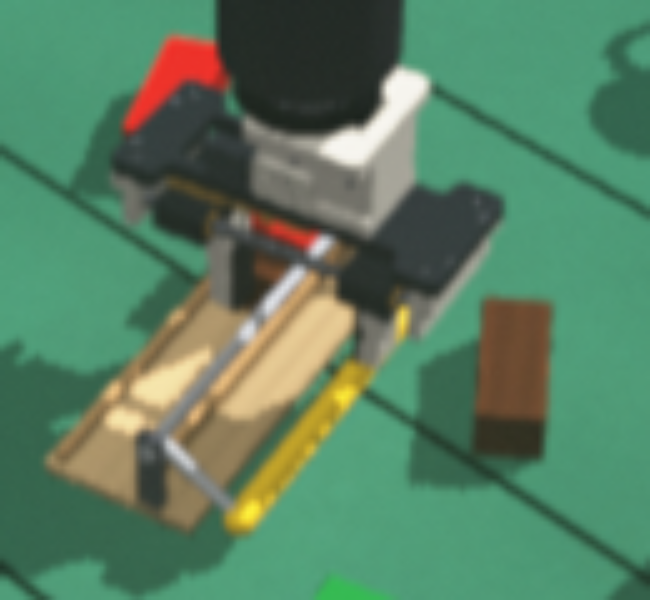

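The force rose to 16 N with only 0.4 mm of motion, at finger y = -55.8 (cleat rear ≈ -46). It is home, with the bar still down. I back off along the channel first, then lift.

```bash
python3 -m jog '{"fingers":[0.82,0.82,0.82,0.82,0.82],"dp":[[0.5,0,-2],[0.5,0,-4],[0.5,0,-7],[0.5,0,-10],[0.5,0,-10]],"twist":[0,0,0,0,0]}'; python3 go.py 10 -65 120
```

```text
time_s: 6.5
tcp_pos: [0.6062, -0.0152, 0.0428]
eef_rot: [158.9, 89.7, -98.1]
contact_force: [-0.8, 1.5, 5.6]
gripper_width: 0.072
t 6.5 jig tcp mm [ 11.2 -65.2  42.8] tip z 25.8 w 72.0 F [-0.8  1.5  5.6] joints [ 17.2  25.4 -21.6   0.4 -43.1  -4.4]
tool x [-0.001 -0.005 -1.   ] y [-0.974 -0.226  0.002] twist 0.26 jaw y sign -1 jig x,y in tool [-0.002 -1.    -0.005] [-0.004 -0.004  1.   ]
dp [-94.2   1.4  -0.2]
```

```bash
python3 -m jog '{"fingers":[0.82,0.82,0.82,0.82,0.82],"dp":[[-4,0,0],[-9,0,0],[-20,0,0],[-45,0,0],[-80,0,0]],"twist":[0,0,0,0,0]}'; python3 go.py 10 -200 160
```

```text
time_s: 7.0
tcp_pos: [0.6039, -0.0152, 0.1219]
eef_rot: [118.6, 89.5, -138.4]
contact_force: [1.6, 0.2, 0.1]
gripper_width: 0.0721
t 7.0 jig tcp mm [  9.  -64.7 121.9] tip z 104.9 w 72.1 F [1.6 0.2 0.1] joints [ 17.2  20.1 -17.3   0.2 -53.   -4.3]
tool x [-0.006 -0.006 -1.   ] y [-0.974 -0.225  0.007] twist 0.23 jaw y sign -1 jig x,y in tool [-0.007 -1.    -0.004] [-0.004 -0.004  1.   ]
dp [ -54.5   -0.  -135.5]
```

```bash
python3 -m jog '{"fingers":[0.82,0.82,0.82,0.82,0.82],"dp":[[-40,0,-10],[-80,0,-45],[-100,0,-90],[-110,0,-135],[-110,0,-180]],"twist":[0,0,0,0,0]}'; python3 -m jog '{"fingers":[0.82,0.82,0.82,0.82,0.82],"dp":[[0,20,-20],[0,40,-40],[0,60,-60],[0,60,-60],[0,60,-60]],"twist":[0,0,0,0,0]}'
python3 - <<'E'
from pj import *; from plant import r; import pickle
d={n:r.capture(n) for n in("top","scene")}; pickle.dump(d,open("cap4.pkl","wb"))
c=d["top"]; h=cv2.cvtColor(c["frame"],cv2.COLOR_RGB2HSV)
m=np.zeros(h.shape[:2],np.uint8); m[230:290,245:365]=cv2.inRange(h,(4,90,30),(16,210,115))[230:290,245:365]
m=blobs(m); e=cv2.minAreaRect(np.argwhere(m)[:,::-1].astype(np.float32)); print(tojig(plane(c,cv2.boxPoints(e),.040)))
print("pred bar ends .43 / top",proj(c,[[54.5,y,27] for y in(-186,28)]).tolist(),"scene",proj(d["scene"],[[54.5,y,27] for y in(-186,28)]).tolist())
for n,b in(("top",(240,195,365,250)),("scene",(300,200,375,285))): print(n,ends(blobs(yellow(d[n],b)))[0].tolist())
a=cv2.resize(c["frame"][180:300,235:375],(700,600),interpolation=cv2.INTER_CUBIC); cv2.imwrite("pics/t5.png",a[:,:,::-1])
s=d["scene"]["frame"][180:290,260:400]; cv2.imwrite("pics/s5.png",cv2.resize(s,(700,550),interpolation=cv2.INTER_CUBIC)[:,:,::-1])
E
python3 go.py
```

```text
time_s: 7.5
tcp_pos: [0.6453, -0.1916, 0.2356]
eef_rot: [133.8, 89.6, -123.2]
contact_force: [1.1, 0.5, -0.1]
gripper_width: 0.0724
time_s: 8.0
tcp_pos: [0.5994, -0.2639, 0.2363]
eef_rot: [124.5, 89.6, -132.6]
contact_force: [0.0, -0.3, -0.2]
gripper_width: 0.0718
[[   7.  -199.7   40. ]
 [   7.  -199.7   40. ]
 [   9.5 -200.4   40. ]
 [   9.5 -200.4   40. ]]
pred bar ends .43 / top [[344.5, 215.2], [260.8, 235.2]] scene [[319.8, 272.1], [359.3, 222.2]]
top [[268.88238525390625, 229.9706268310547], [267.6470947265625, 234.9117889404297]]
scene [[359.73175048828125, 220.58538818359375], [317.48785400390625, 273.3902587890625]]
t 8.1 jig tcp mm [ -49.3 -305.5  236.2] tip z 219.2 w 72.0 F [ 0.4 -0.3 -0.6] joints [ -6.5  19.   -2.7   0.3 -68.5  19.4]
tool x [-0.004 -0.005 -1.   ] y [-0.974 -0.226  0.005] twist 0.27 jaw y sign -1 jig x,y in tool [-0.005 -1.    -0.005] [-0.004 -0.005  1.   ]
```

View pics/t5.png

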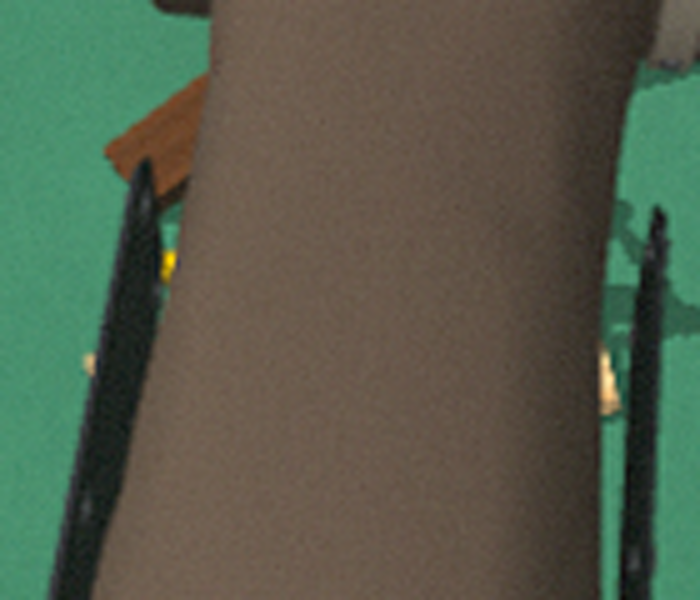

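View pics/s5.png

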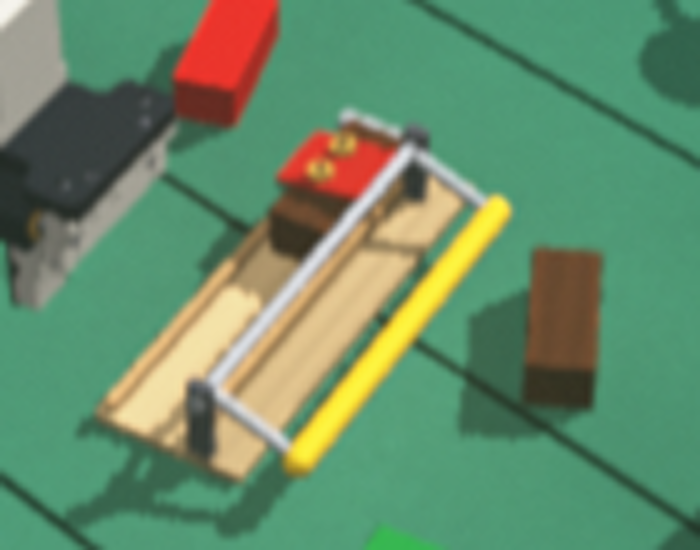

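The scene view shows the flap resting on the cleat at crop (335,165), the cleat up at the stop, and the bar ends matching the 0.43 rad prediction to about 2 px. The arm blocks the top view, so I move off and measure once more.

```bash
python3 -m jog '{"fingers":[0.82,0.82,0.82,0.82,0.82],"dp":[[0,10,-40],[0,20,-80],[0,30,-120],[0,40,-160],[0,50,-200]],"twist":[0,0,0,0,0]}'; python3 -m jog '{"fingers":[0.82,0.82,0.82,0.82,0.82],"dp":[[0,20,-20],[0,40,-30],[0,50,-30],[0,50,-30],[0,50,-30]],"twist":[0,0,0,0,0]}'
python3 - <<'E'
from pj import *; from plant import r
c=r.capture("top"); h=cv2.cvtColor(c["frame"],cv2.COLOR_RGB2HSV)
m=np.zeros(h.shape[:2],np.uint8); m[230:290,245:365]=cv2.inRange(h,(4,90,30),(16,210,115))[230:290,245:365]
m=blobs(m); e=cv2.minAreaRect(np.argwhere(m)[:,::-1].astype(np.float32)); print(tojig(plane(c,cv2.boxPoints(e),.040)))
print("bar pred .43",proj(c,[[54.5,y,27] for y in(-186,28)]).tolist(),ends(blobs(yellow(c,(240,195,365,250))))[0].tolist())
a=cv2.resize(c["frame"][180:300,235:375],(700,600),interpolation=cv2.INTER_CUBIC); cv2.imwrite("pics/t6.png",a[:,:,::-1])
E
python3 go.py
```

```text
time_s: 8.6
tcp_pos: [0.5975, -0.4694, 0.2371]
eef_rot: [123.8, 89.6, -133.1]
contact_force: [0.9, 0.4, -0.2]
gripper_width: 0.0713
time_s: 9.1
tcp_pos: [0.5561, -0.5089, 0.2383]
eef_rot: [131.1, 89.6, -125.6]
contact_force: [1.0, 0.3, 0.4]
gripper_width: 0.0718
[[-10.  -21.8  40. ]
 [-11.4 -44.6  40. ]
 [-50.  -42.6  40. ]
 [-48.7 -20.   40. ]]
bar pred .43 [[344.5, 215.2], [260.8, 235.2]] [[346.07379150390625, 214.3084259033203], [257.1376953125, 235.5757598876953]]
t 9.15 jig tcp mm [-146.5 -535.6  238.2] tip z 221.2 w 72.0 F [-0.3 -0.2  0. ] joints [-27.5  28.2  11.7   0.4 -73.6  40.7]
tool x [-0.004 -0.005 -1.   ] y [-0.973 -0.229  0.005] twist 0.45 jaw y sign -1 jig x,y in tool [-0.005 -1.    -0.008] [-0.004 -0.008  1.   ]
```

View pics/t6.png

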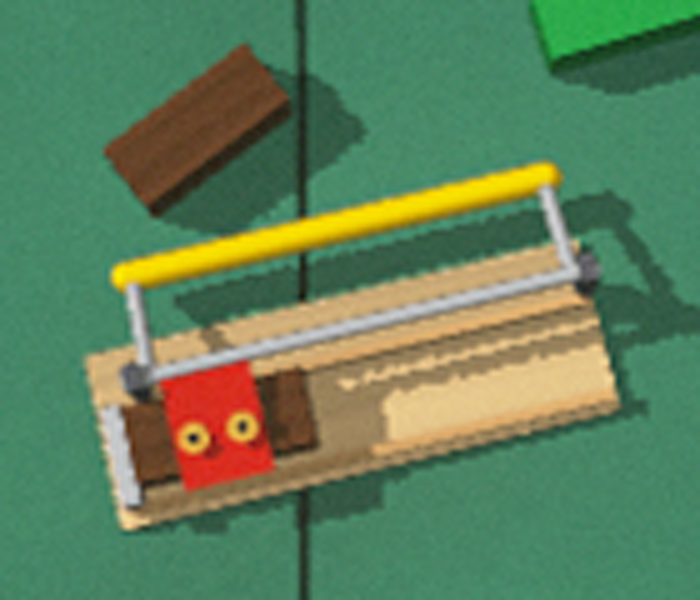

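The top view shows the cleat against the steel stop at crop (125,450), its rear edge at y ≈ -43.6 (home is -45), centred at x ≈ -30. The flap lies on it and the spare has not moved. I'm handing in.

```bash
python3 -c "
from plant import r
print(r.close_job())"
```

```text
the job is handed in; nothing more can be done
None
```

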